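# Slide the grease tin round the clutter and bed it against the sprung bumper

### The job

Push the red tin along the shelf, without lifting it and without touching or shifting the mug, the jar or anything else standing about, into the open bottom bay of the blue organiser, keeping it clear of the bay's side walls. Press it against the yellow sprung bumper inside the bay until the bumper has sunk about half-way, never so hard that it bottoms out, pause there for a second, then let go so that the tin stays at rest against the bumper.

Things in the scene. Friction and masses are not known exactly. Their poses are not given: they have to be found in the camera images.
- tin: closed round red tin with an aluminium lid and band, 100 mm diameter, 55 mm high (too wide for most grippers), about 0.3 to 0.65 kg, upright on the shelf and sliding on it (friction coefficient 0.48 to 0.72, so 1.5 to 4.5 N, more when it is also pressed down). Origin: centre of its underside. Its yaw does not matter.
- organiser: blue tiered organiser, fixed. Bottom bay: open above and in front, no floor (the tin slides on the shelf into it), 120 mm wide inside, side walls 8 mm thick, 60 mm high; upper trays (to 190 mm high) begin 175 mm behind the mouth, end at 330 mm. Origin: on the shelf, middle of the bay's mouth (front edge); x axis points into the bay along its centre line, y left, z up.
- bay_stop (a point): point on the bay's centre line, 25 mm up, 95 mm behind the mouth. Across the bay, 90 mm wide, 7 to 43 mm above the shelf, stands an upright yellow sprung bumper plate on a grey divider that is set anew each time: the bumper's face lies 0 to 40 mm behind this point (away from the mouth). It is not measured: find it by feel or sight.
- bay_rear (a point): point on the centre line, 25 mm up, 135 mm behind the mouth: the farthest place of the bumper's face. The bumper yields 1 N per mm from no force, over 12 mm, then bottoms out hard; half-way is 6 N on it, besides the tin's friction. It counts as pressed from 4 N, as bottomed above 14 N. Let go, it may push the tin back a few mm until the tin's friction holds.
- mug: grey ceramic mug, 84 mm diameter, 85 mm high, loop handle standing out about 35 mm on its +y side. Origin: centre of its underside. Mug and jar stand on either side of the tin's way, one nearer the robot and one farther off, in either order.
- jar: amber glass jar with steel lid, 76 mm diameter, 80 mm high. Origin: centre of its underside.
- torch: aluminium torch lying on its side along its x axis, 150 mm long, 38 mm at the head (+x end). Origin: under its middle, on the shelf.
- spanner: chrome bike spanner lying flat along its x axis, 160 mm long. Origin: on the shelf under its middle.
- oil: green oil bottle, 44 mm diameter, 120 mm high. Origin: centre of its underside.
- carton: small cardboard box 90 x 60 x 40 mm (x, y, z). Origin: centre of its underside.

How it is judged:
By the outcome, as a careful person would: the job done as asked, in the order asked, and still so for the second after the job is handed in, with the robot touching nothing.
It also fails if it takes over 67 s, if anything falls off the work surface, if the arm or the gripper's body presses on something with over 40 N, if the wrist force passes 120 N, or if a joint passes its speed limit or range.

### The arm

A 6-joint arm with a two-finger parallel gripper is mounted at the origin on the work surface. World frame = base frame: x ahead of the robot, y to its left, z up, the work surface at z = 0. Lengths are in mm, angles in rad, forces in N, time in s.
With the tool pointing down it reaches from about 275 to 1000 mm from the base axis. Payload 8.4 kg.
Tool frame: the origin (TCP) lies at the very end of the fingers, on their centre line; the grasp point (between the pads) lies behind it (r.grip_point_offset is the x of the grasp point in the tool frame, in mm); x points along the fingers, z is the direction in which the jaws open and shut, and the axes are right-handed (so a half turn about x gives the same grasp; the last joint's range is limited). The gripper opens to 85 mm and grips with 20 to 120 N. Pads are 22 mm wide; open, the fingers measure 114 mm over their backs; the gripper's body (76 mm by 85 mm) begins 54 mm behind the grasp point. The pads swing forward as they close: fully open they stand 13 mm farther back than shut.
Start: joints at [-1.329, 0.353, 1.633, -0, 1.155, -0.002], TCP at [150.868, -606.52, 202.181] pointing down, gripper open.
Joint ranges: [-2.63, 2.63], [-0.92, 2.1], [0.06, 2.66], [-1.3, 4.44], [0, 2.69], [-3.02, 3.02]. Speed limits (rad/s): [2.22, 2.22, 2.79, 3.14, 3.14, 3.14].

### API

Orientations are given as [roll, pitch, yaw] about the fixed x, y, z axes, in that order (R = Rz(yaw) Ry(pitch) Rx(roll)).
In Python, from rig import r, vision, order gives the robot as it stands. The module is installed in compiled form; this text tells all that it offers.
- The arm moves only by the tool step_arm, never from a script. Its argument "rows" is a list of rows, each a list of 7 numbers: the shift along the world's x, y, z in mm, then the turn, a rotation vector about the world's x, y, z in rad, then the finger opening in mm, from 0 to 85.4. A call has exactly 8 rows; each row is the pose to reach, as a shift and turn from the pose measured when the call began; what a row does not reach only later rows make up. A row lasts 1/8 s, in which the tool goes at most 62.5 mm and 10.7 degrees, less where a joint would pass 70% of its speed; a pose out of reach is approached as far as the arm can. A call with a gripper value outside its range is refused whole. The fingers move at their own pace and stop on an object; "force" is the grip in N (left out, the last holds). Time passes only in rows, so rows that repeat a pose let the fingers close, or fill a call up. It gives the time, the measured TCP pose, the force and the opening at its end, in the units of the state.
- r.sense(): the state, without advancing time (a new reading comes with each control period).
- vision.grab_frame(name): name is "scene" or "side" or "wrist"; returns (picture, depth): 480x640x3 uint8, red, green, blue; 480x640 float32, mm along the optical axis (not along the pixel's ray), 0 where there is no reading.
- vision.camera_info(name): a dict with "K" (3x3 intrinsics, pixels), "origin" and "attitude" of the camera in the world; the wrist camera has in their place "tool_from_camera" (4x4, takes a point from camera to tool coordinates, whose origin is the TCP and whose axes are the tool frame's). Camera axes: x right, y down, z forward; pixel columns grow to the right and rows downward; lengths in mm; the calibration is good to about 2 mm. A picture is of the moment at which its call begins: read the wrist's pose just before it. camera_info takes no time and is no camera call.
- order.sign_off(): hands the job in, once; it reports no verdict.
The state is a dict: "clock": time; "qpos": joint angles; "qvel": joint speeds; "joint_efforts": joint torques, N m; "eef_pos": TCP position; "tcp_rot": TCP orientation; "contact_force": force on the tool from outside, world axes, zero at the start; "wrist_torque": the same for the moment, N m; "opening": opening from 0.0 (shut) to 1.0 (fully open).
Only numpy, scipy, OpenCV 4.12 (cv2) and the standard library are available. Lean on these libraries where they do the work, as an engineer would, in place of code of your own. Each camera call takes 0.05 s, during which the arm holds its last target.

## Working session

There is one attempt and no reset: what is moved stays moved. The work goes in short steps, Python scripts to look and compute and a tool call to move; the robot and the scene stay as the last step left them, time stands still between calls to the robot, and variables do not carry over. Pictures are saved under pics/ and viewed, and the job is handed in when it is done.

Besides the shell and the picture viewer there is one more tool, called after "Emit:" by a JSON object that holds its "name" and its "arguments", one argument or row to a line. step_arm: Moves the arm, as the interface text tells. Its arguments: {"type":"object","properties":{"rows":{"type":"array"},"force":{"type":"number"}},"required":["rows"]}

```bash
mkdir -p pics
cat > h.py <<'E'
import numpy as np,cv2
from rig import r,vision,order
E
python3 - <<'E'
from h import *
s=r.sense();print(s, r.grip_point_offset)
for n in("scene","side"):
    p,d=vision.grab_frame(n);cv2.imwrite(f"pics/{n}0.png",p[:,:,::-1]);np.savez(f"{n}0.npz",p=p,d=d);print(n,vision.camera_info(n))
print(vision.camera_info("wrist"))
E
```

```text
{'clock': 0.0, 'qpos': array([-1.32943454e+00,  3.53668628e-01,  1.63416439e+00,  3.85804066e-05,
        1.15517330e+00, -2.41804949e-03]), 'qvel': array([ 0.00112629,  0.000125  ,  0.00209797,  0.00037909,  0.00047106,
       -0.00198506]), 'joint_efforts': array([-1.06972162e-03, -6.05255198e+01, -3.42062688e+01, -1.41385408e-04,
        9.39987134e-03,  1.57865435e-05]), 'eef_pos': array([ 150.73347044, -606.00770737,  201.43596759]), 'tcp_rot': array([3.11422769, 1.56938223, 1.7871956 ]), 'contact_force': array([ 0.95167635, -0.05732517, -0.26175384]), 'wrist_torque': array([-0.02594159, -0.02651698, -0.03764371]), 'opening': 0.9994555754289062} -18.700000000000003
scene {'K': array([[488.25078827,   0.        , 315.6089502 ],
       [  0.        , 488.25078827, 242.75210592],
       [  0.        ,   0.        ,   1.        ]]), 'origin': array([1190.76775736,  525.618915  ,  616.79281448]), 'attitude': array([-2.16187804, -0.02183865,  2.21728511])}
side {'K': array([[442.25974788,   0.        , 316.90575688],
       [  0.        , 442.25974788, 238.44139813],
       [  0.        ,   0.        ,   1.        ]]), 'origin': array([ 523.86683444, -621.63909326,  661.93844888]), 'attitude': array([-2.32239797, -0.00296207, -0.06680539])}
{'K': array([[413.25570936,   0.        , 319.59098921],
       [  0.        , 413.25570936, 235.67021816],
       [  0.        ,   0.        ,   1.        ]]), 'tool_from_camera': array([[ 1.49367655e-03, -3.21647594e-01,  9.46858276e-01,
        -1.72705542e+02],
       [-2.47007827e-04, -9.46859422e-01, -3.21647593e-01,
         8.22675774e+01],
       [ 9.99998854e-01,  2.46556062e-04, -1.49375119e-03,
         5.95025242e-01],
       [ 0.00000000e+00,  0.00000000e+00,  0.00000000e+00,
         1.00000000e+00]])}
```

View pics/scene0.png

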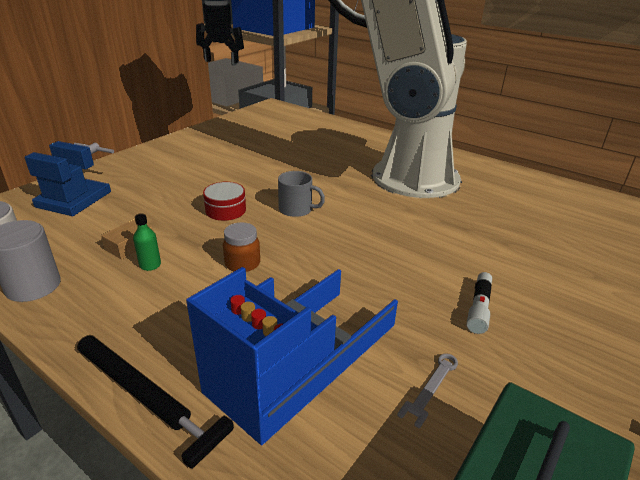

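View pics/side0.png

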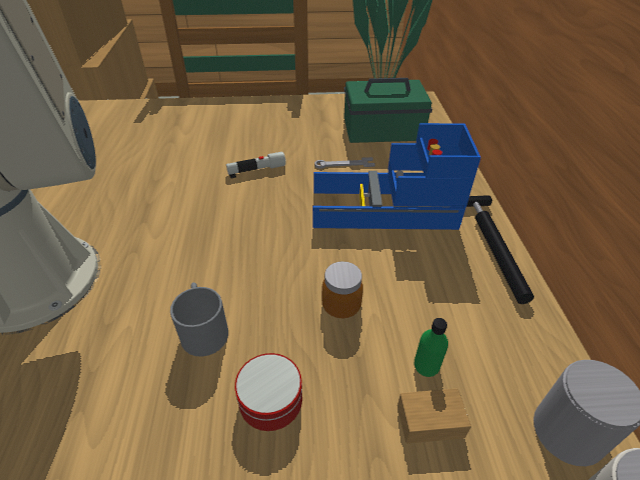

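The side view shows the tin (269,385), the mug (200,320), the jar (343,290), the oil bottle (432,347), the carton (434,415) and the organiser, whose mouth is at the left (313,200) with the yellow bumper at (362,195).

```bash
cat >> h.py <<'E'
from scipy.spatial.transform import Rotation as Ro
def cam(n):
    c=vision.camera_info(n)
    return np.array(c["K"]),Ro.from_euler('xyz',c["attitude"]).as_matrix(),np.array(c["origin"])
def cast(n,uv,z):
    K,R,o=cam(n);uv=np.atleast_2d(np.array(uv,float))
    d=(np.linalg.inv(K)@np.c_[uv,np.ones(len(uv))].T).T@R.T
    return o+d*((z-o[2])/d[:,2])[:,None]
def cloud(n,d):
    K,R,o=cam(n);v,u=np.mgrid[:480,:640]
    P=np.stack([(u-K[0,2])/K[0,0]*d,(v-K[1,2])/K[1,1]*d,d],-1)@R.T+o
    P[d==0]=np.nan;return P
def circ(P):
    A=np.c_[2*P[:,:2],np.ones(len(P))];s=np.linalg.lstsq(A,(P[:,:2]**2).sum(1),rcond=None)[0]
    return s[:2],np.sqrt(s[2]+s[:2]@s[:2])
E
python3 - <<'E'
from h import *
for n in("side","scene"):
    f=np.load(n+"0.npz");P=cloud(n,f['d']);p=f['p'];hsv=cv2.cvtColor(p,cv2.COLOR_RGB2HSV)
    z=P[...,2]
    print(n,"table z",np.nanmedian(z[300:330,400:410]) )
    regs={"side":dict(tin=(225,345,315,435),mug=(165,280,235,360),jar=(315,258,370,322),oil=(408,315,452,382),carton=(395,385,475,445)),
     "scene":dict(tin=(198,175,252,225),mug=(272,165,330,220),jar=(218,220,266,275),oil=(130,210,165,275))}[n]
    for k,(a,b,c,d_) in regs.items():
        Q=P[b:d_,a:c].reshape(-1,3);Q=Q[Q[:,2]>8]
        zt=np.percentile(Q[:,2],97);T=Q[Q[:,2]>zt-6]
        print(k,"top z",zt.round(1),"top box",T.min(0).round(),T.max(0).round(),"all box",Q.min(0).round(),Q.max(0).round())
    blue=(hsv[...,0]>105)&(hsv[...,0]<125)&(hsv[...,1]>150)&(z>-5)&(P[...,1]>-250)&(P[...,0]>400)
    Q=P[blue];print("blue",np.nanmin(Q,0),np.nanmax(Q,0))
    w=blue&(abs(z-60)<4);W=P[w]; print("wall top n",len(W))
    # top view raster
    yel=(hsv[...,0]>20)&(hsv[...,0]<35)&(hsv[...,1]>200)&(hsv[...,2]>150);Y=P[yel];print("yellow",yel.sum(),Y[:8].round() if len(Y) else 0)
    np.savez(n+"W.npz",W=W,B=Q)
E
```

```text
side table z 0.23819056818467743
tin top z 57.6 top box [ 425. -332.   52.] [ 524. -231.   60.] all box [ 425. -333.    8.] [ 524. -231.   60.]
mug top z 85.8 top box [ 316. -197.   80.] [ 399. -114.   88.] all box [ 316. -198.    8.] [399. -87.  88.]
jar top z 81.7 top box [ 573. -130.   76.] [639. -63.  83.] all box [ 568. -136.    8.] [643. -63.  83.]
oil top z 120.6 top box [ 724. -250.  115.] [ 744. -229.  122.] all box [ 712. -263.    8.] [ 754. -222.  122.]
carton top z 41.9 top box [ 671. -364.   36.] [ 762. -302.   44.] all box [ 670. -364.    8.] [ 762. -302.   44.]
blue [5.66553879e+02 9.04517539e+01 4.83160531e-01] [932.05083638 252.93116688 192.0191819 ]
wall top n 695
yellow 48 [[686. 220.  43.]
 [686. 216.  43.]
 [686. 215.  41.]
 [684. 206.  45.]
 [687. 208.  43.]
 [684. 204.  43.]
 [686. 204.  43.]
 [683. 198.  45.]]
scene table z 1.0103355380558696
tin top z 79.1 top box [ 572. -130.   77.] [602. -93.  83.] all box [ 425. -332.    8.] [602. -93.  83.]
mug top z 85.6 top box [ 314. -196.   80.] [ 402. -109.   88.] all box [ 314. -196.    8.] [402. -75.  88.]
jar top z 189.7 top box [794. 102. 185.] [820. 111. 192.] all box [ 572. -130.    8.] [820. 112. 192.]
oil top z 120.2 top box [ 725. -246.  114.] [ 746. -225.  123.] all box [ 671. -359.    8.] [ 757. -213.  123.]
blue [ 416.68357311 -232.86074087    1.36612099] [989.12370687 346.5113287  192.74667687]
wall top n 1322
yellow 0 0
```

Run:
```python
from h import *
img=np.full((600,800,3),255,np.uint8)
for n in("side","scene"):
    f=np.load(n+"0.npz");P=cloud(n,f['d']).reshape(-1,3);c=f['p'].reshape(-1,3)
    m=(P[:,2]>8)&(P[:,2]<230);P=P[m];c=c[m]
    u=((P[:,0]-200)).astype(int);v=(250-P[:,1]).astype(int)
    k=(u>=0)&(u<800)&(v>=0)&(v<600);img[v[k],u[k]]=c[k][:,::-1]
cv2.imwrite("pics/top.png",img)
a=cv2.imread("pics/side0.png")[110:240,300:490];cv2.imwrite("pics/sidecrop.png",cv2.resize(a,None,fx=4,fy=4))
```

```text
(no output)
```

View pics/top.png

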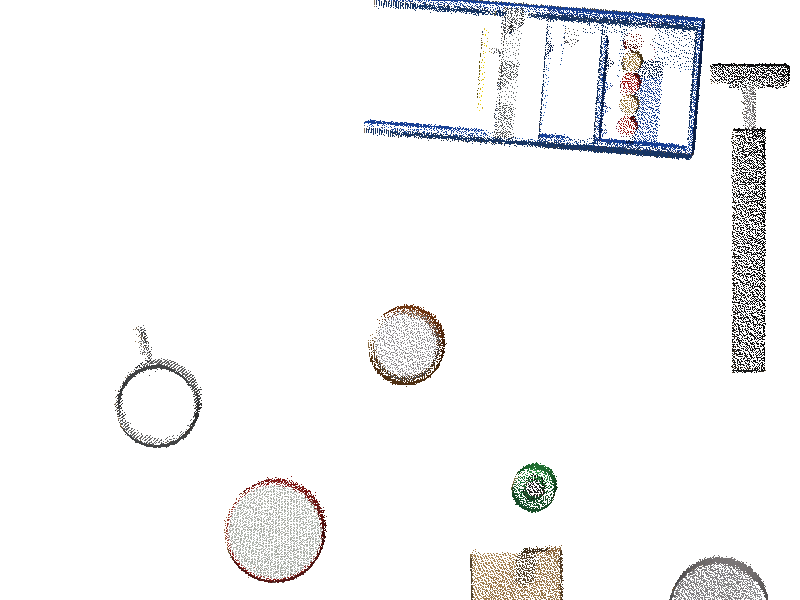

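View pics/sidecrop.png

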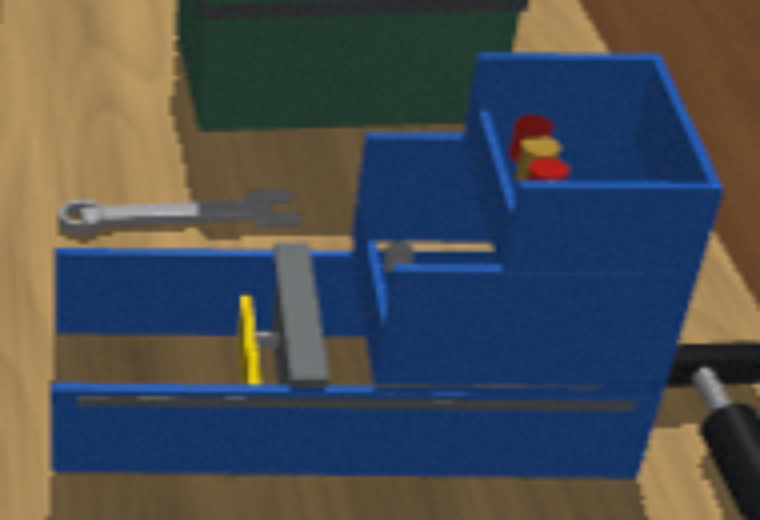

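Run:
```python
from h import *
for n in("side","scene"):
    f=np.load(n+"0.npz");P=cloud(n,f['d']);p=f['p'];hsv=cv2.cvtColor(p,cv2.COLOR_RGB2HSV);z=P[...,2]
    blue=(hsv[...,0]>105)&(hsv[...,0]<125)&(hsv[...,1]>150)&(P[...,1]>60)&(P[...,1]<270)&(P[...,0]>550)&(P[...,0]<950)
    W=P[blue&(z>58)&(z<63)]
    yaw=-0.09
    for it in range(6):
        c,s=np.cos(yaw),np.sin(yaw); l=-s*W[:,0]+c*W[:,1]; a=c*W[:,0]+s*W[:,1]
        out=[];sl=[]
        h,e=np.histogram(l,60)
        for side in(0,1):
            mid=(l.min()+l.max())/2
            m=(l<mid) if side==0 else (l>mid)
            m&=abs(l-np.median(l[m]))<8
            k=np.polyfit(a[m],l[m],1);sl.append((k[0],m.sum()));out.append((np.percentile(l[m],[3,50,97]).round(1),np.percentile(a[m],[.5,2,99.5]).round(1)))
        best=sum(x*y for x,y in sl)/sum(y for _,y in sl);yaw+=best
    print(n,"yaw",yaw,sl,out)
    yel=(hsv[...,0]>20)&(hsv[...,0]<35)&(hsv[...,1]>180)&(P[...,0]>600)&(P[...,1]>100)&(P[...,1]<260)&(z<50)&(z>5)&(P[...,0]<760)
    Y=P[yel];
    if len(Y): print("yellow",len(Y),(c*Y[:,0]+s*Y[:,1]).round(0),(-s*Y[:,0]+c*Y[:,1]).round(),Y[:,2].round())
    for nm,zz,cx,cy,rr in(("tin",55,475,-281,58),("jar",80,606,-98,45),("mug",85,358,-155,50)):
        m=(abs(P[...,0]-cx)<rr)&(abs(P[...,1]-cy)<rr)&(abs(z-zz-1)<4)
        pts=np.argwhere(m)[:,::-1].astype(np.float32)
        hull=cv2.convexHull(cast(n,pts,zz)[:,:2].astype(np.float32))
        print(nm,[np.round(x,1) for x in circ(hull[:,0].astype(float))])
```

```text
side yaw -0.07722370420102484 [(np.float64(0.004116145744657683), np.int64(411)), (np.float64(-0.012258955798926914), np.int64(138))] [(array([160.8, 164.7, 171.3]), array([558. , 562.4, 878.3])), (array([287.8, 291.5, 296.9]), array([556.1, 558.4, 748.1]))]
yellow 73 [665. 667. 672. 665. 667. 665. 667. 666. 669. 664. 666. 669. 666. 669.
 663. 666. 668. 664. 665. 668. 664. 665. 668. 664. 665. 667. 663. 665.
 667. 672. 663. 665. 667. 669. 663. 664. 667. 669. 663. 664. 666. 669.
 663. 664. 667. 668. 664. 664. 666. 668. 663. 664. 666. 668. 664. 664.
 666. 668. 664. 664. 665. 668. 664. 664. 665. 667. 664. 665. 667. 669.
 665. 667. 669.] [273. 272. 289. 273. 268. 267. 267. 258. 261. 258. 256. 257. 250. 255.
 247. 249. 250. 248. 242. 244. 245. 241. 240. 246. 239. 236. 240. 235.
 235. 251. 239. 232. 228. 229. 236. 225. 229. 225. 236. 221. 221. 222.
 234. 217. 223. 217. 233. 219. 214. 215. 230. 213. 213. 211. 231. 211.
 209. 207. 228. 208. 204. 205. 228. 208. 199. 201. 206. 197. 197. 194.
 194. 192. 193.] [43. 43. 31. 40. 43. 41. 41. 45. 43. 42. 43. 43. 45. 41. 45. 43. 43. 41.
 45. 44. 40. 43. 44. 36. 42. 44. 38. 42. 42. 30. 36. 42. 45. 44. 35. 44.
 41. 44. 33. 44. 44. 43. 31. 45. 40. 44. 29. 40. 44. 43. 28. 42. 42. 43.
 25. 41. 42. 44. 25. 40. 43. 42. 21. 37. 45. 42. 36. 43. 43. 45. 43. 44.
 43.]
tin [array([ 474.8, -282.6]), np.float64(50.2)]
jar [array([606.2, -97.7]), np.float64(33.2)]
mug [array([ 357.4, -155.8]), np.float64(42.0)]
scene yaw -0.0788590696007806 [(np.float64(0.0071206368638566065), np.int64(188)), (np.float64(-0.001586113424649699), np.int64(844))] [(array([166.5, 170.9, 174. ]), array([555.7, 558.3, 883.2])), (array([294.1, 298.5, 301.5]), array([558. , 566.2, 882.7]))]
tin [array([ 476.2, -278.7]), np.float64(51.0)]
jar [array([607.4, -93.3]), np.float64(34.1)]
mug [array([ 359.3, -150.8]), np.float64(43.2)]
```

Run:
```python
from h import *
s=r.sense();R=Ro.from_euler('xyz',s['tcp_rot']).as_matrix();print(R.round(3))
# turn needed so that x=down, jaw z=+-world x
for nm,zd in(("leg1 z=+x",[1,0,0]),("leg1 z=-x",[-1,0,0]),("leg2 z=perp",[.078,.997,0]),("leg2 neg",[-.078,-.997,0])):
    z=np.array(zd);x=np.array([0,0,-1.]);T=np.c_[x,np.cross(z,x),z]
    print(nm,Ro.from_matrix(T@R.T).as_rotvec().round(3))
f=np.load("scene0.npz");P=cloud("scene",f['d'])
Q=P[140:215,20:120].reshape(-1,3);Q=Q[(Q[:,2]>10)&(Q[:,2]<150)];print("vise",np.nanpercentile(Q,[1,99],axis=0).round())
```

```text
[[-0.     0.97   0.241]
 [ 0.001  0.241 -0.97 ]
 [-1.     0.    -0.001]]
leg1 z=+x [-1.000e-03 -1.000e-03  1.327e+00]
leg1 z=-x [-1.000e-03  1.000e-03 -1.815e+00]
leg2 z=perp [ 0.00e+00 -2.00e-03  2.82e+00]
leg2 neg [-0.001 -0.    -0.322]
vise [[ 569. -667.   12.]
 [ 756. -546.  137.]]
```

Emit:
{"name": "step_arm", "arguments": {
  "rows": [
    [40, 30, 0, 0, 0, 0.17, 50],
    [80, 60, 0, 0, 0, 0.34, 50],
    [121, 90, 0, 0, 0, 0.5, 50],
    [161, 120, 0, 0, 0, 0.67, 50],
    [202, 150, 0, 0, 0, 0.83, 50],
    [242, 180, 0, 0, 0, 1.0, 50],
    [283, 210, 0, 0, 0, 1.17, 50],
    [323, 230, 0, 0, 0, 1.327, 50]
  ]
}}

```text
clock: 1.1
eef_pos: [474.8, -374.5, 201.3]
tcp_rot: [2.878, 1.569, 2.884]
contact_force: [0.0, -0.6, -0.2]
opening: 0.587
```

Run:
```python
from h import *
s=r.sense();print({k:np.round(s[k],3) for k in('clock','eef_pos','tcp_rot','contact_force','qpos','opening')})
R=Ro.from_euler('xyz',s['tcp_rot']).as_matrix();print(R.round(3))
p,d=vision.grab_frame("wrist");cv2.imwrite("pics/w1.png",p[:,:,::-1])
```

```text
{'clock': np.float64(1.1), 'eef_pos': array([ 474.784, -374.464,  201.291]), 'tcp_rot': array([2.878, 1.569, 2.884]), 'contact_force': array([ 0.014, -0.616, -0.206]), 'qpos': array([-6.700e-01,  3.230e-01,  1.678e+00, -1.000e-03,  1.142e+00,
       -6.750e-01]), 'opening': np.float64(0.587)}
[[-0.002 -0.006  1.   ]
 [ 0.     1.     0.006]
 [-1.     0.    -0.002]]
```

View pics/w1.png

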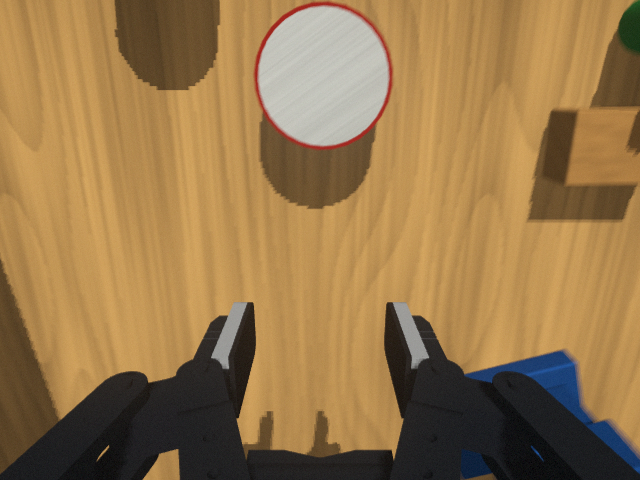

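The wrist view shows the tin centred at (323,75) and the fingers symmetric about column 320. I'll measure the tin from here as a check.

```bash
cat >> h.py <<'E'
def wcast(uv,z):
    s=r.sense();c=vision.camera_info("wrist");R=Ro.from_euler('xyz',s['tcp_rot']).as_matrix();T=c["tool_from_camera"]
    Rc=R@T[:3,:3];o=R@T[:3,3]+s['eef_pos'];uv=np.atleast_2d(np.array(uv,float))
    d=(np.linalg.inv(c["K"])@np.c_[uv,np.ones(len(uv))].T).T@Rc.T
    return o+d*((z-o[2])/d[:,2])[:,None]
E
python3 - <<'E'
from h import *
p=cv2.imread("pics/w1.png");h=cv2.cvtColor(p,cv2.COLOR_BGR2HSV)
m=((h[...,0]<6)|(h[...,0]>172))&(h[...,1]>150)&(h[...,2]>80);m[200:]=0
c=np.argwhere(m)[:,::-1];hu=cv2.convexHull(c.astype(np.int32))[:,0]
print(circ(wcast(hu,55)))
E
```

```text
(array([ 479.90542616, -278.99616632]), np.float64(49.511992869196725))
```

Emit:
{"name": "step_arm", "arguments": {
  "rows": [
    [1, 0, -40, 0, 0, 0.006, 50],
    [2, 0, -80, 0, 0, 0.006, 50],
    [2.5, 0, -120, 0, 0, 0.006, 50],
    [2.5, 0, -150, 0, 0, 0.006, 50],
    [2.5, 0, -175, 0, 0, 0.006, 50],
    [2.5, 0, -186, 0, 0, 0.006, 50],
    [2.5, 8, -186, 0, 0, 0.006, 50],
    [2.5, 16, -186, 0, 0, 0.006, 50]
  ]
}}

```text
clock: 2.15
eef_pos: [482.2, -356.5, 16.3]
tcp_rot: [0.204, 1.568, 0.224]
contact_force: [-0.2, 0.1, -0.6]
opening: 0.587
```

```bash
cat > look.py <<'E'
import sys
from h import *
s=r.sense();print({k:np.round(s[k],2) for k in('clock','eef_pos','contact_force','qpos')})
p,d=vision.grab_frame("wrist");cv2.imwrite(f"pics/{sys.argv[1]}.png",p[:,:,::-1]);np.save(sys.argv[1]+"d.npy",d)
E
python3 look.py w2
```

```text
{'clock': np.float64(2.15), 'eef_pos': array([ 482.22, -356.47,   16.29]), 'contact_force': array([-0.21,  0.06, -0.58]), 'qpos': array([-0.64,  0.54,  1.82,  0.  ,  0.78, -0.66])}
```

View pics/w2.png

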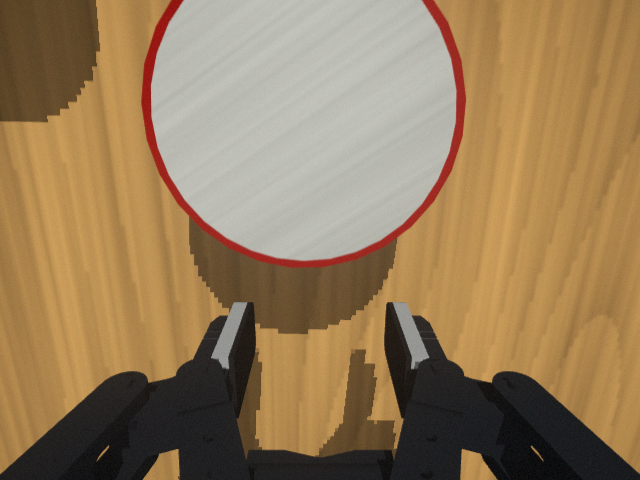

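Emit:
{"name": "step_arm", "arguments": {
  "rows": [
    [-3, 0, 0, 0, 0, 0, 50],
    [-5, 2, 0, 0, 0, 0, 50],
    [-5, 6, 0, 0, 0, 0, 50],
    [-5, 11, 0, 0, 0, 0, 50],
    [-5, 16, 0, 0, 0, 0, 50],
    [-5, 22, 0, 0, 0, 0, 50],
    [-5, 28, 0, 0, 0, 0, 50],
    [-5, 34, 0, 0, 0, 0, 50]
  ]
}}

```text
clock: 3.2
eef_pos: [477.2, -321.3, 16.4]
tcp_rot: [0.248, 1.568, 0.269]
contact_force: [-0.9, -3.0, -0.5]
opening: 0.587
```

```bash
python3 look.py w3
```

```text
{'clock': np.float64(3.2), 'eef_pos': array([ 477.22, -321.3 ,   16.4 ]), 'contact_force': array([-0.87, -3.04, -0.52]), 'qpos': array([-0.6 ,  0.51,  1.87,  0.  ,  0.75, -0.62])}
```

View pics/w3.png

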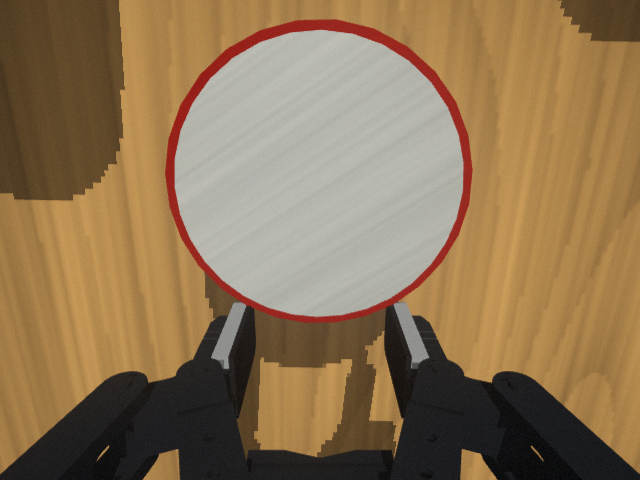

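The tin is nested against both fingers and centred at (319,172). Next I'll measure its offset from the TCP.

```bash
cat >> h.py <<'E'
def tinw(fn,ymax=480):
    p=cv2.imread(fn);h=cv2.cvtColor(p,cv2.COLOR_BGR2HSV)
    m=((h[...,0]<6)|(h[...,0]>172))&(h[...,1]>150)&(h[...,2]>80)
    n,l,st,_=cv2.connectedComponentsWithStats(m.astype(np.uint8),connectivity=8);k=1+np.argmax(st[1:,4]);m=l==k
    c=np.argwhere(m)[:,::-1];hu=cv2.convexHull(c.astype(np.int32))[:,0]
    hu=hu[(hu[:,1]>3)&(hu[:,1]<ymax)]
    return circ(wcast(hu,55))
E
python3 - <<'E'
from h import *
c,rad=tinw("pics/w3.png");print(c,rad,c-r.sense()['eef_pos'][:2])
E
```

```text
[ 475.11256391 -267.38108079] 50.09750185499907 [-1.89381303 53.09725113]
```

Emit:
{"name": "step_arm", "arguments": {
  "rows": [
    [0, 8, 0, 0, 0, 0, 50],
    [1, 20, 0, 0, 0, 0, 50],
    [2, 33, 0, 0, 0, 0, 50],
    [3, 46, 0, 0, 0, 0, 50],
    [4, 60, 0, 0, 0, 0, 50],
    [5, 74, 0, 0, 0, 0, 50],
    [6, 88, 0, 0, 0, 0, 50],
    [6, 100, 0, 0, 0, 0, 50]
  ]
}}

```text
clock: 4.25
eef_pos: [483.1, -219.5, 16.3]
tcp_rot: [0.58, 1.568, 0.601]
contact_force: [1.6, -2.5, -0.1]
opening: 0.581
```

```bash
python3 look.py w4; python3 -c "
from h import *
print(tinw('pics/w4.png'))"
```

```text
{'clock': np.float64(4.25), 'eef_pos': array([ 483.08, -219.51,   16.31]), 'contact_force': array([ 1.64, -2.52, -0.07]), 'qpos': array([-0.43,  0.46,  1.97,  0.  ,  0.7 , -0.45])}
(array([ 480.7776699 , -165.22735931]), np.float64(50.064195803382596))
```

View pics/w4.png

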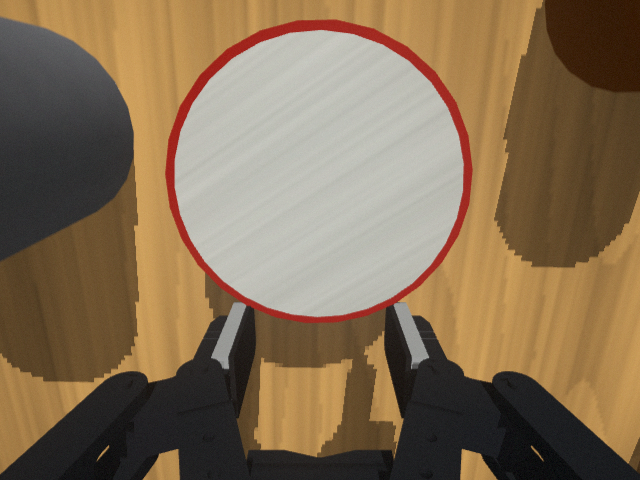

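The tin is still nested at (319,172). The mug, left edge at (133,130), and the jar at (620,40) are both clear of it.

Emit:
{"name": "step_arm", "arguments": {
  "rows": [
    [0, 12, 0, 0, 0, 0, 50],
    [0, 24, 0, 0, 0, 0, 50],
    [0, 37, 0, 0, 0, 0, 50],
    [0, 50, 0, 0, 0, 0, 50],
    [0, 63, 0, 0, 0, 0, 50],
    [0, 76, 0, 0, 0, 0, 50],
    [0, 89, 0, 0, 0, 0, 50],
    [0, 102, 0, 0, 0, 0, 50]
  ]
}}

```text
clock: 5.3
eef_pos: [482.6, -115.4, 16.2]
tcp_rot: [1.115, 1.568, 1.136]
contact_force: [-0.6, -3.0, -0.0]
opening: 0.581
```

Emit:
{"name": "step_arm", "arguments": {
  "rows": [
    [1, 12, 0, 0, 0, 0, 50],
    [2, 24, 0, 0, 0, 0, 50],
    [3, 37, 0, 0, 0, 0, 50],
    [4, 50, 0, 0, 0, 0, 50],
    [5, 63, 0, 0, 0, 0, 50],
    [6, 76, 0, 0, 0, 0, 50],
    [7, 89, 0, 0, 0, 0, 50],
    [8, 102, 0, 0, 0, 0, 50]
  ]
}}

```text
clock: 6.3
eef_pos: [490.6, -12.5, 16.1]
tcp_rot: [1.157, 1.568, 1.178]
contact_force: [0.5, -3.2, -0.0]
opening: 0.584
```

```bash
python3 look.py w5; python3 -c "
from h import *
print(tinw('pics/w5.png'))"
```

```text
{'clock': np.float64(6.3), 'eef_pos': array([490.56, -12.49,  16.15]), 'contact_force': array([ 0.5 , -3.16, -0.01]), 'qpos': array([-0.03,  0.42,  2.06,  0.  ,  0.66, -0.05])}
(array([488.84039855,  41.5728042 ]), np.float64(50.10104627052556))
```

View pics/w5.png

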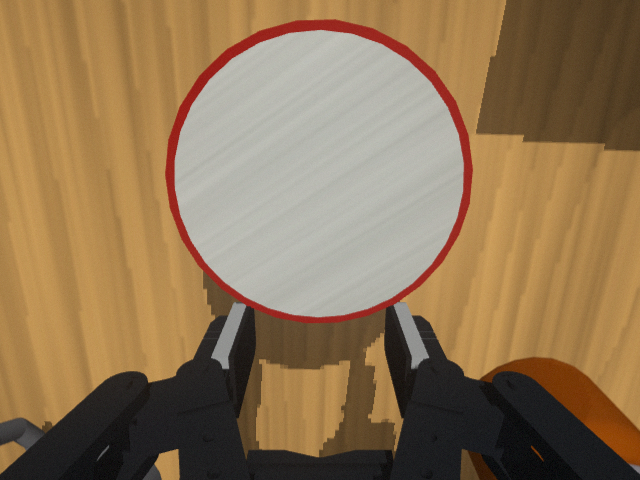

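Emit:
{"name": "step_arm", "arguments": {
  "rows": [
    [0, 12, 0, 0, 0, 0, 50],
    [0, 24, 0, 0, 0, 0, 50],
    [0, 37, 0, 0, 0, 0, 50],
    [0, 50, 0, 0, 0, 0, 50],
    [0, 63, 0, 0, 0, 0, 50],
    [0, 76, 0, 0, 0, 0, 50],
    [0, 89, 0, 0, 0, 0, 50],
    [0, 98, 0, 0, 0, 0, 50]
  ]
}}

```text
clock: 7.35
eef_pos: [490.6, 87.5, 16.1]
tcp_rot: [1.232, 1.568, 1.253]
contact_force: [-0.1, -2.7, 0.6]
opening: 0.585
```

```bash
python3 look.py w6; python3 -c "
from h import *
print(tinw('pics/w6.png'))
p,d=vision.grab_frame('side');cv2.imwrite('pics/s6.png',p[:,:,::-1])"
```

```text
{'clock': np.float64(7.35), 'eef_pos': array([490.59,  87.48,  16.1 ]), 'contact_force': array([-0.13, -2.7 ,  0.61]), 'qpos': array([0.17, 0.43, 2.04, 0.  , 0.67, 0.15])}
(array([488.96651078, 141.12013877]), np.float64(50.13381031950627))
```

View pics/w6.png

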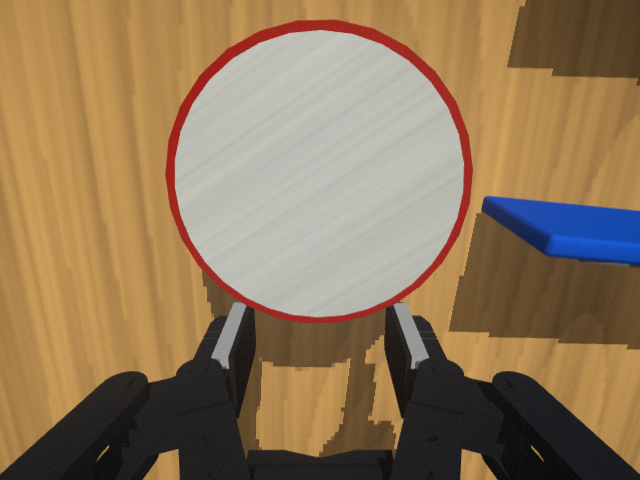

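View pics/s6.png

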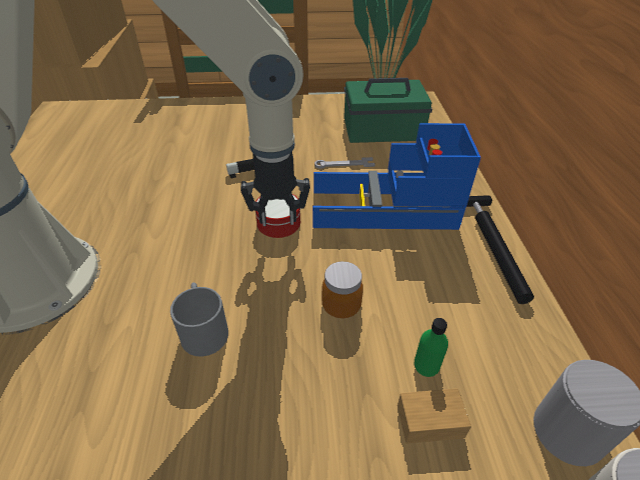

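Run:
```python
from h import *
print("bottom",wcast([[485,198]],0),"top inner/outer",wcast([[548,242],[548,256]],60))
d=np.load("w6d.npy");print(d[199,490],d[248,550],d[100,320])
print("torch side",cast("side",[[228,172],[285,160]],10), cast("scene",[[483,275],[479,330]],10))
```

```text
bottom [[566.9872628  126.20139487   0.        ]] top inner/outer [[565.17765551 125.37530505  60.        ]
 [566.15276911 120.42594454  60.        ]]
184.88121 137.08257 126.05487
torch side [[361.04937243 338.26372813  10.        ]
 [507.9755959  384.95364002  10.        ]] [[339.58337204 331.11865863  10.        ]
 [500.57817132 385.82037164  10.        ]]
```

The wrist view puts the near inner wall corner at (566,126). That makes the mouth centre about (571,186), which agrees with the other cameras.

Emit:
{"name": "step_arm", "arguments": {
  "rows": [
    [0, 7, 0, 0, 0, 0, 50],
    [0, 14, 0, 0, 0, 0, 50],
    [0, 21, 0, 0, 0, 0, 50],
    [0, 28, 0, 0, 0, 0, 50],
    [0, 35, 0, 0, 0, 0, 50],
    [0, 42, 0, 0, 0, 0, 50],
    [0, 47, 0, 0, 0, 0, 50],
    [0, 50, 0, 0, 0, 0, 50]
  ]
}}

```text
clock: 8.45
eef_pos: [490.7, 138.0, 16.1]
tcp_rot: [1.187, 1.567, 1.209]
contact_force: [-0.7, -3.0, 0.6]
opening: 0.586
```

```bash
python3 look.py w7; python3 -c "
from h import *
print(tinw('pics/w7.png'))"
```

```text
{'clock': np.float64(8.45), 'eef_pos': array([490.74, 138.03,  16.13]), 'contact_force': array([-0.65, -2.97,  0.59]), 'qpos': array([0.27, 0.44, 2.02, 0.  , 0.68, 0.24])}
(array([488.9659559 , 191.16383337]), np.float64(50.1117447677236))
```

View pics/w7.png

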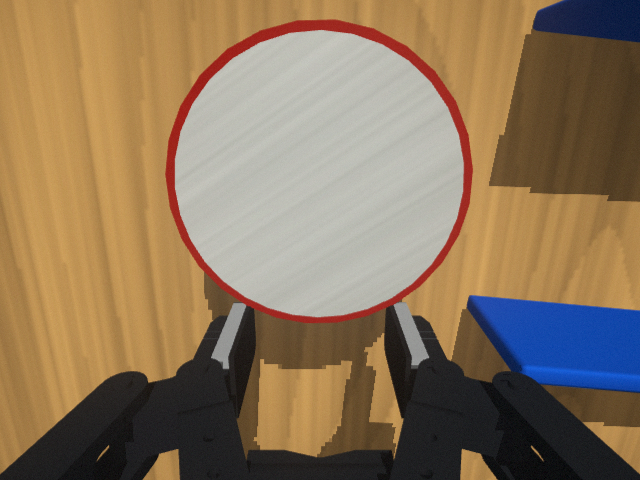

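Emit:
{"name": "step_arm", "arguments": {
  "rows": [
    [0, -20, 0, 0, 0, 0, 50],
    [0, -42, 0, 0, 0, 0, 50],
    [0, -45, 45, 0, 0, 0, 50],
    [0, -45, 90, 0, 0, -0.1, 50],
    [-25, -35, 100, 0, 0, -0.28, 50],
    [-50, -15, 100, 0, 0, -0.46, 50],
    [-75, 15, 100, 0, 0, -0.64, 50],
    [-96, 40, 100, 0, 0, -0.82, 50]
  ]
}}

```text
clock: 9.5
eef_pos: [394.0, 179.3, 116.4]
tcp_rot: [1.314, 1.566, 0.509]
contact_force: [1.2, 0.5, -0.8]
opening: 0.587
```

```bash
python3 -c "
from h import *
s=r.sense();print(s['qpos'].round(2));R=Ro.from_euler('xyz',s['tcp_rot']).as_matrix();print(R.round(3))
z=np.array([-.078,-.997,0]);x=np.array([0,0,-1.]);T=np.c_[x,np.cross(z,x),z];print(Ro.from_matrix(T@R.T).as_rotvec())"
```

```text
[0.42 0.17 2.11 0.   0.86 1.23]
[[ 0.004  0.721  0.693]
 [ 0.002  0.693 -0.721]
 [-1.     0.004  0.001]]
[-4.17871616e-04  4.76906175e-03 -8.44038054e-01]
```

Emit:
{"name": "step_arm", "arguments": {
  "rows": [
    [0, 8, 0, 0, 0.001, -0.17, 50],
    [0, 15, 0, 0, 0.002, -0.34, 50],
    [0, 19.5, 0, 0, 0.003, -0.51, 50],
    [0, 19.5, 0, 0, 0.005, -0.68, 50],
    [0, 19.5, 0, 0, 0.005, -0.844, 50],
    [0, 19.5, 0, 0, 0.005, -0.844, 50],
    [0, 19.5, -20, 0, 0.005, -0.844, 50],
    [0, 19.5, -40, 0, 0.005, -0.844, 50]
  ]
}}

```text
clock: 10.5
eef_pos: [394.4, 199.1, 76.3]
tcp_rot: [2.549, 1.569, 0.905]
contact_force: [-0.6, 0.1, 0.1]
opening: 0.584
```

```bash
python3 look.py w8; python3 -c "
from h import *
print(tinw('pics/w8.png'))
s=r.sense();R=Ro.from_euler('xyz',s['tcp_rot']).as_matrix();print(R.round(3))"
```

```text
{'clock': np.float64(10.5), 'eef_pos': array([394.41, 199.06,  76.28]), 'contact_force': array([-0.55,  0.07,  0.08]), 'qpos': array([0.46, 0.25, 2.12, 0.  , 0.77, 2.11])}
(array([487.11994826, 190.67258994]), np.float64(49.19337736496327))
[[-0.002  0.997 -0.074]
 [-0.    -0.074 -0.997]
 [-1.    -0.002  0.   ]]
```

View pics/w8.png

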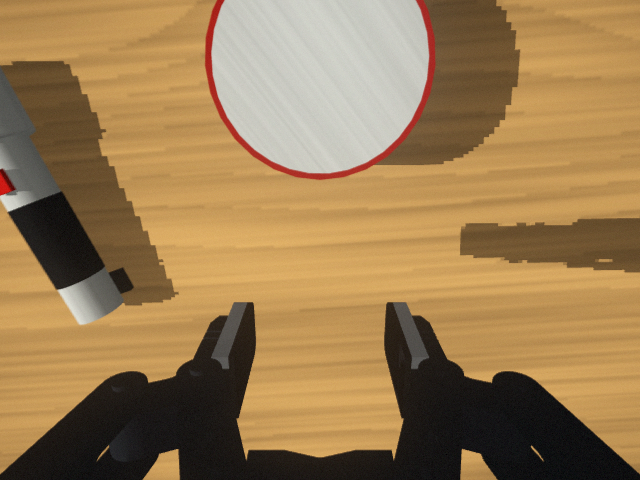

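Run:
```python
from h import *
d=np.load("w8d.npy")
for uv in([90,305],[125,280],[128,280]): print(uv,d[uv[1],uv[0]],wcast([uv],15).round(1),wcast([uv],30).round(1))
```

```text
[90, 305] 242.63019 [[361. 345.  15.]] [[368.4 335.1  30. ]]
[125, 280] 266.8171 [[376.4 319.1  15. ]] [[382.8 310.9  30. ]]
[128, 280] 270.44006 [[376.3 317.3  15. ]] [[382.7 309.1  30. ]]
```

Emit:
{"name": "step_arm", "arguments": {
  "rows": [
    [0, 0, -25, 0, 0, 0, 50],
    [0, 0, -50, 0, 0, 0, 50],
    [0, 0, -60, 0, 0, 0, 50],
    [6, -0.4, -60, 0, 0, 0, 50],
    [13, -1, -60, 0, 0, 0, 50],
    [20, -1.5, -60, 0, 0, 0, 50],
    [27, -2, -60, 0, 0, 0, 50],
    [32, -2.5, -60, 0, 0, 0, 50]
  ]
}}

```text
clock: 11.55
eef_pos: [425.6, 195.8, 14.3]
tcp_rot: [-1.495, 1.569, -3.14]
contact_force: [-0.4, -0.7, 0.3]
opening: 0.586
```

```bash
python3 look.py w9; python3 -c "
from h import *
print(tinw('pics/w9.png'))"
```

```text
{'clock': np.float64(11.55), 'eef_pos': array([425.63, 195.8 ,  14.33]), 'contact_force': array([-0.42, -0.66,  0.25]), 'qpos': array([0.43, 0.4 , 2.1 , 0.  , 0.64, 2.07])}
(array([489.45079197, 191.56527478]), np.float64(50.14415522821371))
```

View pics/w9.png

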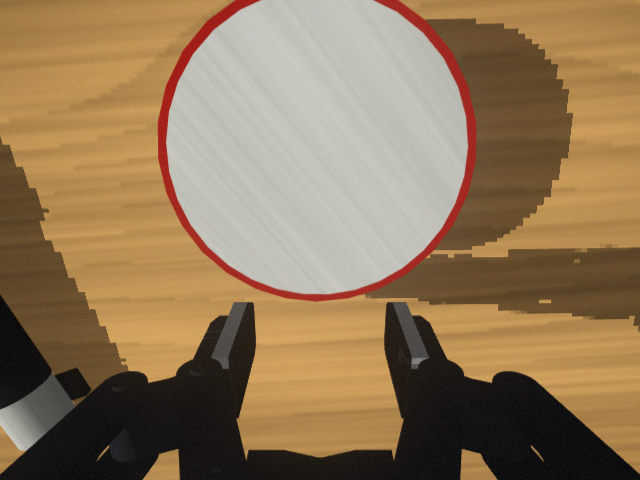

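The tin is aligned at (317,145), with about 10 mm to contact.

Emit:
{"name": "step_arm", "arguments": {
  "rows": [
    [4, -0.3, 0, 0, 0, 0, 50],
    [8, -0.6, 0, 0, 0, 0, 50],
    [13, -1, 0, 0, 0, 0, 50],
    [19, -1.5, 0, 0, 0, 0, 50],
    [25, -2, 0, 0, 0, 0, 50],
    [31, -2.4, 0, 0, 0, 0, 50],
    [37, -2.9, 0, 0, 0, 0, 50],
    [42, -3.3, 0, 0, 0, 0, 50]
  ]
}}

```text
clock: 12.6
eef_pos: [468.6, 192.5, 14.3]
tcp_rot: [-1.662, 1.57, 2.976]
contact_force: [-2.0, 0.5, -0.0]
opening: 0.586
```

```bash
python3 look.py w10; python3 -c "
from h import *
print(tinw('pics/w10.png'))
p,d=vision.grab_frame('scene');cv2.imwrite('pics/sc10.png',p[:,:,::-1])"
```

```text
{'clock': np.float64(12.6), 'eef_pos': array([468.65, 192.53,  14.27]), 'contact_force': array([-2.03,  0.49, -0.04]), 'qpos': array([0.39, 0.44, 2.02, 0.  , 0.68, 2.03])}
(array([522.53471295, 187.38412653]), np.float64(50.21508340629776))
```

View pics/w10.png

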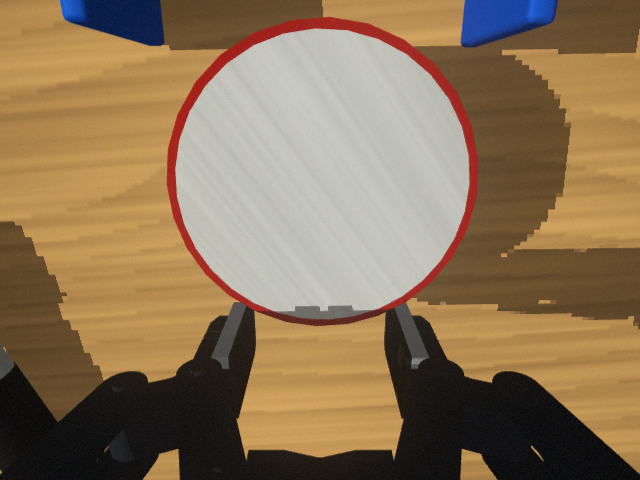

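View pics/sc10.png

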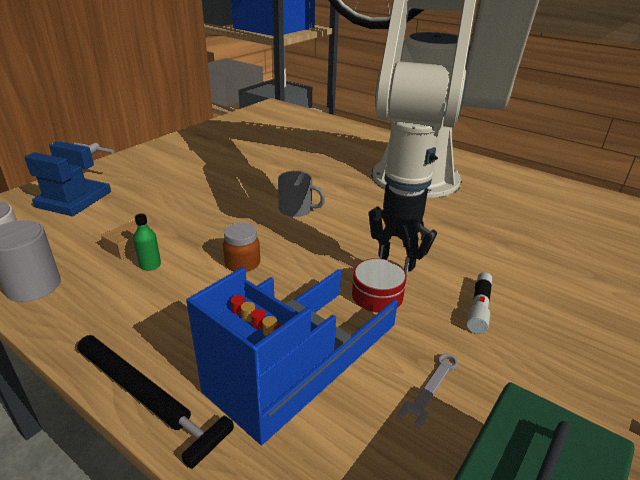

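Run:
```python
from h import *
a=wcast([[163,45],[462,47]],0);print(a,np.linalg.norm(a[0]-a[1]),a.mean(0))
t=wcast([[146,2],[158,25],[475,25]],0)
# top corners: outermost front corners
b=wcast([[62,18],[70,22],[556,16],[548,22]],60);print(b)
c,rad=tinw("pics/w10.png");m=a.mean(0)[:2];u=np.array([.997,-.0775])
for yaw in(-.07,-.0775,-.085):
    u=np.array([np.cos(yaw),np.sin(yaw)]);n=np.array([-u[1],u[0]]);print(yaw,"lateral tin",(c-m)@n,"along",(c-m)@u, "fingers",(r.sense()['eef_pos'][:2]-m)@n)
```

```text
[[575.75261244 249.19051642   0.        ]
 [565.76914245 125.91090208   0.        ]] 123.68319604956679 [570.76087744 187.55070925   0.        ]
[[576.72587901 255.30950873  60.        ]
 [575.58737908 253.37408973  60.        ]
 [567.05523343 119.63672369  60.        ]
 [565.72219184 121.67562775  60.        ]]
-0.07 lateral tin -3.55895430349674 along -48.345258304140074 fingers -2.0251803554083856
-0.0775 lateral tin -3.9214402463907874 along -48.31720669308594 fingers -2.787911804991208
-0.085 lateral tin -4.283705609304947 along -48.286437251895194 fingers -3.5504864352700922
```

The bay corners at (163,45) and (462,47) put the mouth centre at (570.8,187.5). The tin is about 4 mm towards the near wall, so I'll steer it left as it enters.

Emit:
{"name": "step_arm", "arguments": {
  "rows": [
    [4, 0.2, 0, 0, 0, 0, 50],
    [8, 0.5, 0, 0, 0, 0, 50],
    [12, 0.8, 0, 0, 0, 0, 50],
    [16, 1.1, 0, 0, 0, 0, 50],
    [20, 1.4, 0, 0, 0, 0, 50],
    [24, 1.6, 0, 0, 0, 0, 50],
    [28, 1.7, 0, 0, 0, 0, 50],
    [30, 1.7, 0, 0, 0, 0, 50]
  ]
}}

```text
clock: 13.7
eef_pos: [499.6, 194.4, 14.4]
tcp_rot: [2.743, 1.57, 1.098]
contact_force: [-2.6, 0.3, 0.4]
opening: 0.584
```

```bash
python3 look.py w11; python3 -c "
from h import *
c,rad=tinw('pics/w11.png');print(c,rad)
m=np.array([570.8,187.5]);u=np.array([.9967,-.081]);n=-np.array([u[1],-u[0]]);print('along,lat',(c-m)@u,(c-m)@n)
s=r.sense()
R=Ro.from_euler('xyz',s['tcp_rot']).as_matrix();print(R.round(3))"
```

```text
{'clock': np.float64(13.7), 'eef_pos': array([499.56, 194.4 ,  14.4 ]), 'contact_force': array([-2.55,  0.31,  0.41]), 'qpos': array([0.37, 0.47, 1.96, 0.  , 0.71, 2.01])}
[552.88776174 189.0451385 ] 50.16782896248954
along,lat -17.978284090791945 0.089148243362385
[[ 0.     0.997 -0.074]
 [ 0.001 -0.074 -0.997]
 [-1.     0.    -0.001]]
```

View pics/w11.png

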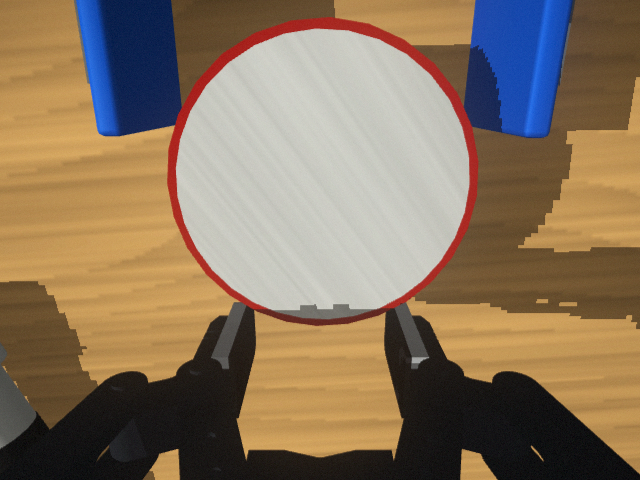

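At row 130 the wall tops span columns 98 to 548, with their middle at 323. The tin is at 322, so it is centred.

Emit:
{"name": "step_arm", "arguments": {
  "rows": [
    [6, -0.5, 0, 0, 0, 0, 50],
    [12, -1, 0, 0, 0, -0.002, 50],
    [18, -1.5, 0, 0, 0, -0.004, 50],
    [24, -2, 0, 0, 0, -0.006, 50],
    [30, -2.4, 0, 0, 0, -0.006, 50],
    [36, -2.9, 0, 0, 0, -0.006, 50],
    [42, -3.4, 0, 0, 0, -0.006, 50],
    [48, -3.9, 0, 0, 0, -0.006, 50]
  ]
}}

```text
clock: 14.75
eef_pos: [548.2, 190.5, 14.4]
tcp_rot: [2.509, 1.57, 0.858]
contact_force: [-3.3, 0.6, 0.4]
opening: 0.586
```

```bash
python3 look.py w12
cat > al.py <<'E'
import sys
from h import *
c,rad=tinw(sys.argv[1]);print(c,rad)
m=np.array([570.8,187.5]);u=np.array([.9967,-.081]);n=np.array([-u[1],u[0]]);print('along,lat',(c-m)@u,(c-m)@n, 'F along',r.sense()['contact_force'][:2]@u)
E
python3 al.py pics/w12.png
python3 -c "
from h import *
p,d=vision.grab_frame('side');cv2.imwrite('pics/s12.png',cv2.resize(p[110:240,240:490,::-1],None,fx=3,fy=3))"
```

```text
{'clock': np.float64(14.75), 'eef_pos': array([548.15, 190.5 ,  14.44]), 'contact_force': array([-3.33,  0.58,  0.37]), 'qpos': array([0.33, 0.52, 1.86, 0.  , 0.75, 1.98])}
[602.21314115 184.88172681] 50.23383657920903
along,lat 31.52155791337362 -0.06516845171938099 F along 0.16209862884673787
```

View pics/w12.png

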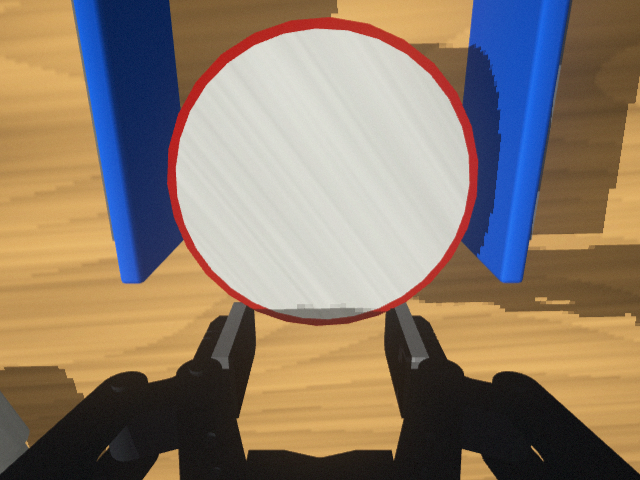

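View pics/s12.png

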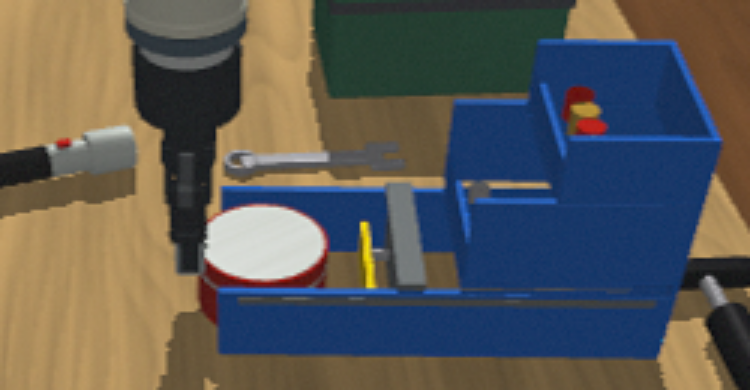

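Emit:
{"name": "step_arm", "arguments": {
  "rows": [
    [3, -0.2, 0, 0, 0, 0, 50],
    [6, -0.5, 0, 0, 0, 0, 50],
    [9, -0.7, 0, 0, 0, 0, 50],
    [11, -0.9, 0, 0, 0, 0, 50],
    [13, -1.1, 0, 0, 0, 0, 50],
    [15, -1.2, 0, 0, 0, 0, 50],
    [17, -1.4, 0, 0, 0, 0, 50],
    [19, -1.5, 0, 0, 0, 0, 50]
  ]
}}

```text
clock: 15.85
eef_pos: [568.0, 189.0, 14.6]
tcp_rot: [2.088, 1.569, 0.436]
contact_force: [-2.9, 0.8, -0.2]
opening: 0.586
```

```bash
python3 look.py w13; python3 al.py pics/w13.png
python3 -c "
from h import *
p,d=vision.grab_frame('side');cv2.imwrite('pics/s13.png',cv2.resize(p[150:230,280:420,::-1],None,fx=5,fy=5))"
```

```text
{'clock': np.float64(15.85), 'eef_pos': array([568.02, 189.04,  14.55]), 'contact_force': array([-2.95,  0.83, -0.17]), 'qpos': array([0.32, 0.54, 1.82, 0.  , 0.77, 1.97])}
[621.37114252 183.37574402] 50.185594951966884
along,lat 50.73832248641156 -0.014383388358798885 F along -2.2919227355434098
```

View pics/s13.png

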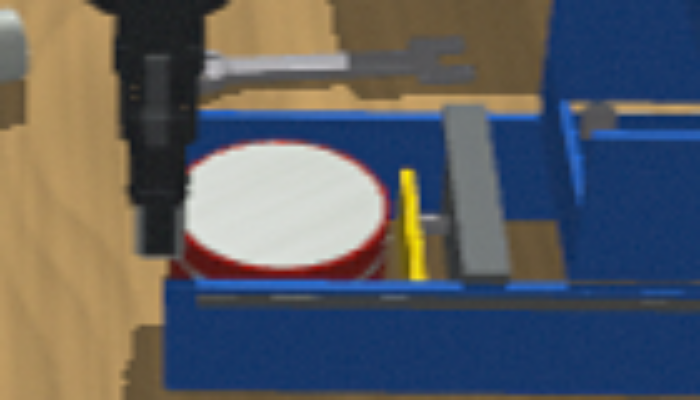

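The side view shows the tin just short of the yellow plate, with a gap of about 7 mm. I'll creep from here.

Emit:
{"name": "step_arm", "arguments": {
  "rows": [
    [1, -0.1, 0, 0, 0, 0, 50],
    [2, -0.2, 0, 0, 0, 0, 50],
    [3, -0.2, 0, 0, 0, 0, 50],
    [4, -0.3, 0, 0, 0, 0, 50],
    [5, -0.4, 0, 0, 0, 0, 50],
    [6, -0.5, 0, 0, 0, 0, 50],
    [6.5, -0.5, 0, 0, 0, 0, 50],
    [7, -0.6, 0, 0, 0, 0, 50]
  ]
}}

```text
clock: 16.95
eef_pos: [575.2, 188.4, 14.6]
tcp_rot: [2.047, 1.569, 0.395]
contact_force: [-2.2, -0.5, 0.2]
opening: 0.584
```

Emit:
{"name": "step_arm", "arguments": {
  "rows": [
    [0.3, 0, 0, 0, 0, 0, 50],
    [0.6, 0, 0, 0, 0, 0, 50],
    [0.9, -0.1, 0, 0, 0, 0, 50],
    [1.2, -0.1, 0, 0, 0, 0, 50],
    [1.4, -0.1, 0, 0, 0, 0, 50],
    [1.6, -0.1, 0, 0, 0, 0, 50],
    [1.8, -0.1, 0, 0, 0, 0, 50],
    [2, -0.2, 0, 0, 0, 0, 50]
  ]
}}

```text
clock: 17.95
eef_pos: [577.3, 188.3, 14.6]
tcp_rot: [2.051, 1.568, 0.4]
contact_force: [-3.2, 0.5, -0.3]
opening: 0.586
```

```bash
python3 look.py w14; python3 al.py pics/w14.png
python3 -c "
from h import *
p,d=vision.grab_frame('side');cv2.imwrite('pics/s14.png',cv2.resize(p[150:230,280:420,::-1],None,fx=5,fy=5))
for i in range(4):
  vision.grab_frame('side');print(r.sense()['contact_force'])"
```

```text
{'clock': np.float64(17.95), 'eef_pos': array([577.3 , 188.28,  14.58]), 'contact_force': array([-3.21,  0.55, -0.26]), 'qpos': array([0.31, 0.55, 1.8 , 0.  , 0.78, 1.96])}
[630.37892556 182.66561781] 50.16373466528792
along,lat 59.77390006156054 0.007464245416575262 F along -1.824751122333149
[-2.68820415 -0.74633871  0.6200498 ]
[-2.963431   -0.56503753  0.15691701]
[-2.52206422 -0.29409281 -0.01468477]
[-2.85324344  0.73835027 -0.74689011]
```

View pics/s14.png

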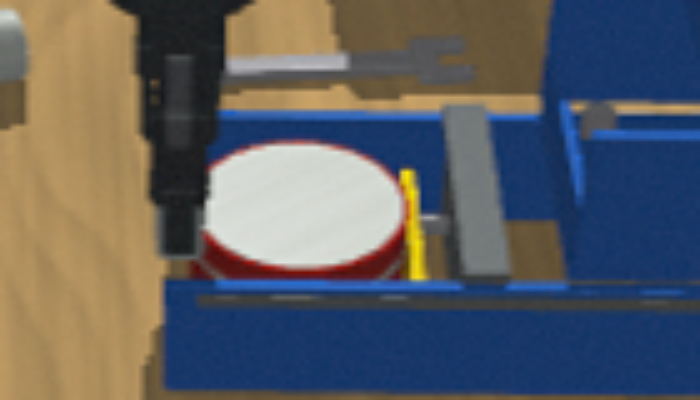

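The tin's lid edge is now almost at the plate, and the force is still only the sliding friction of about 2.7 N.

Emit:
{"name": "step_arm", "arguments": {
  "rows": [
    [0.4, 0, 0, 0, 0, 0, 50],
    [0.7, 0, 0, 0, 0, 0, 50],
    [1.0, -0.1, 0, 0, 0, 0, 50],
    [1.2, -0.1, 0, 0, 0, 0, 50],
    [1.4, -0.1, 0, 0, 0, 0, 50],
    [1.6, -0.1, 0, 0, 0, 0, 50],
    [1.8, -0.1, 0, 0, 0, 0, 50],
    [2, -0.2, 0, 0, 0, 0, 50]
  ]
}}

```text
clock: 19.25
eef_pos: [579.1, 188.1, 14.5]
tcp_rot: [2.083, 1.569, 0.432]
contact_force: [-4.9, 0.9, 0.7]
opening: 0.586
```

Emit:
{"name": "step_arm", "arguments": {
  "rows": [
    [0.4, 0, 0, 0, 0, 0, 50],
    [0.7, 0, 0, 0, 0, 0, 50],
    [1.0, -0.1, 0, 0, 0, 0, 50],
    [1.2, -0.1, 0, 0, 0, 0, 50],
    [1.4, -0.1, 0, 0, 0, 0, 50],
    [1.6, -0.1, 0, 0, 0, 0, 50],
    [1.8, -0.1, 0, 0, 0, 0, 50],
    [2, -0.2, 0, 0, 0, 0, 50]
  ]
}}

```text
clock: 20.25
eef_pos: [580.3, 187.9, 14.4]
tcp_rot: [2.684, 1.57, 1.033]
contact_force: [-6.7, 1.5, 2.1]
opening: 0.59
```

```bash
cat > f.py <<'E'
from h import *
a=[]
for i in range(5):
  p,d=vision.grab_frame('side');a.append(r.sense()['contact_force'])
print(np.mean(a,0),np.std(a,0),r.sense()['eef_pos'])
import sys
cv2.imwrite(f'pics/{sys.argv[1]}.png',cv2.resize(p[150:230,280:420,::-1],None,fx=5,fy=5))
E
python3 f.py s15
```

```text
[-7.07110976  1.22989839  2.13548428] [0.27456593 0.50009138 0.49830525] [580.39812149 187.87835751  14.44477916]
```

View pics/s15.png

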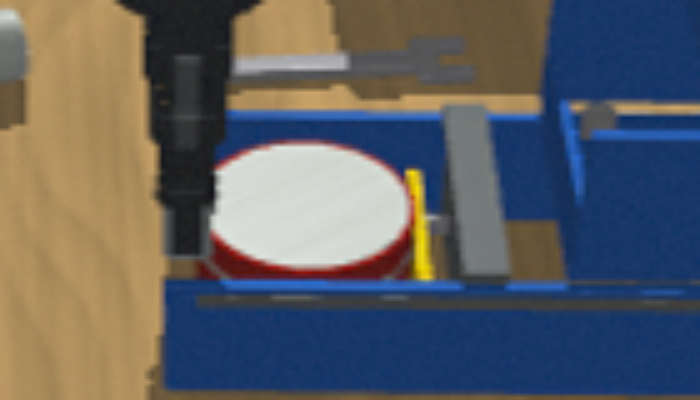

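Total force is 7.1 N. Taking off about 2.8 N of friction leaves about 4.3 N on the bumper, so it needs around 2 mm more.

Emit:
{"name": "step_arm", "arguments": {
  "rows": [
    [0.4, 0, 0, 0, 0, 0, 50],
    [0.8, -0.1, 0, 0, 0, 0, 50],
    [1.2, -0.1, 0, 0, 0, 0, 50],
    [1.6, -0.1, 0, 0, 0, 0, 50],
    [2.0, -0.2, 0, 0, 0, 0, 50],
    [2.3, -0.2, 0, 0, 0, 0, 50],
    [2.3, -0.2, 0, 0, 0, 0, 50],
    [2.3, -0.2, 0, 0, 0, 0, 50]
  ]
}}

```text
clock: 21.5
eef_pos: [581.3, 187.7, 14.3]
tcp_rot: [-1.706, 1.569, 2.926]
contact_force: [-8.9, 1.3, 4.1]
opening: 0.584
```

```bash
python3 look.py w16; python3 al.py pics/w16.png; python3 f.py s16
```

```text
{'clock': np.float64(21.5), 'eef_pos': array([581.3 , 187.66,  14.33]), 'contact_force': array([-8.94,  1.25,  4.13]), 'qpos': array([0.31, 0.56, 1.79, 0.  , 0.79, 1.96])}
[634.06377334 182.15849457] 50.144687133907766
along,lat 63.48766482496702 -0.1995128184683443 F along -8.597101601658965
[-9.35496957  1.57096438  4.4679885 ] [0.30938059 0.24609567 0.55728528] [581.25850528 187.65937778  14.31682346]
```

View pics/s16.png

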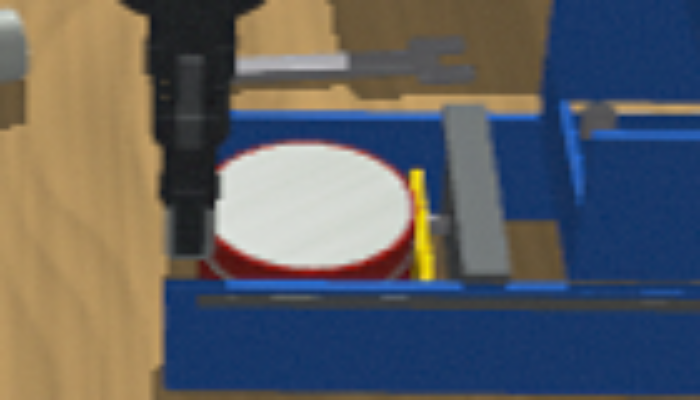

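View pics/w16.png

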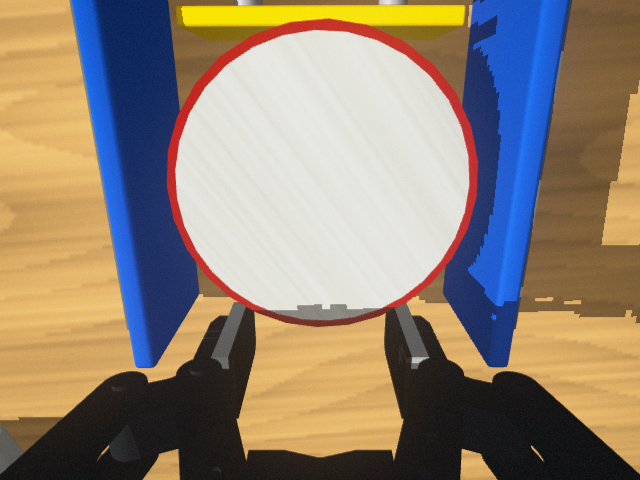

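The tool is also pressing down by 4.5 N, which adds tin friction. Force and travel together put first contact at x of about 577.4, so the bumper has sunk only about 4 mm and carries about 4 N. I'll ease z up slightly and go about 2 mm further.

Emit:
{"name": "step_arm", "arguments": {
  "rows": [
    [1.0, 0, 0.1, 0, 0, 0, 50],
    [1.5, -0.1, 0.2, 0, 0, 0, 50],
    [2.0, -0.1, 0.3, 0, 0, 0, 50],
    [2.4, -0.2, 0.3, 0, 0, 0, 50],
    [2.8, -0.2, 0.3, 0, 0, 0, 50],
    [3.1, -0.2, 0.3, 0, 0, 0, 50],
    [3.3, -0.2, 0.3, 0, 0, 0, 50],
    [3.3, -0.2, 0.3, 0, 0, 0, 50]
  ]
}}

```text
clock: 22.8
eef_pos: [582.5, 187.4, 14.3]
tcp_rot: [-1.479, 1.565, -3.131]
contact_force: [-9.9, 1.1, 6.0]
opening: 0.588
```

```bash
python3 look.py w17; python3 al.py pics/w17.png; python3 f.py s17
```

```text
{'clock': np.float64(22.8), 'eef_pos': array([582.48, 187.41,  14.33]), 'contact_force': array([-9.9 ,  1.1 ,  6.02]), 'qpos': array([0.31, 0.56, 1.79, 0.  , 0.8 , 1.96])}
[635.35929721 181.98778612] 50.157832856822694
along,lat 64.79274085614044 -0.2647204982110888 F along -11.439685365751977
[-11.27357608   1.80859955   4.78784943] [0.54777231 0.57675709 0.35391173] [582.48564544 187.39734803  14.36638609]
```

The tin has gone about 5 mm past contact, for roughly 5.3 N on the bumper. I'll add about 0.6 mm and then hold. Camera calls keep the last target, so they serve as the pause.

Emit:
{"name": "step_arm", "arguments": {
  "rows": [
    [2.2, -0.1, 0.2, 0, 0, 0, 50],
    [2.7, -0.2, 0.3, 0, 0, 0, 50],
    [2.7, -0.2, 0.3, 0, 0, 0, 50],
    [2.7, -0.2, 0.3, 0, 0, 0, 50],
    [2.7, -0.2, 0.3, 0, 0, 0, 50],
    [2.7, -0.2, 0.3, 0, 0, 0, 50],
    [2.7, -0.2, 0.3, 0, 0, 0, 50],
    [2.7, -0.2, 0.3, 0, 0, 0, 50]
  ]
}}

```text
clock: 24.1
eef_pos: [583.0, 187.2, 14.4]
tcp_rot: [-1.445, 1.561, -3.096]
contact_force: [-11.2, 2.5, 4.6]
opening: 0.587
```

```bash
python3 look.py w18; python3 al.py pics/w18.png; python3 f.py s18;python3 f.py s18b;python3 f.py s18c; python3 f.py s18d;python3 -c "
from h import *
s=r.sense();print(s['clock'],Ro.from_euler('xyz',s['tcp_rot']).as_matrix().round(3))"
```

```text
{'clock': np.float64(24.1), 'eef_pos': array([582.99, 187.24,  14.39]), 'contact_force': array([-11.22,   2.49,   4.62]), 'qpos': array([0.31, 0.56, 1.78, 0.  , 0.8 , 1.96])}
[635.95018563 181.87308279] 50.129744986571524
along,lat 65.39097031448793 -0.33118335114752334 F along -11.220512453412054
[-11.58999921   2.20219538   5.16376076] [0.42720245 0.73197197 0.55937117] [582.96737331 187.23700436  14.3659369 ]
[-11.31654212   1.9744389    5.26336374] [0.61410976 0.65519854 0.53639687] [582.97721817 187.20623163  14.38406299]
[-11.80451787   1.73698394   5.48092687] [0.71168976 0.53803784 0.25663216] [582.98410132 187.24058245  14.38939633]
[-11.57763483   2.29999942   4.95816064] [0.64057191 0.29381063 0.15323343] [582.96352892 187.25312808  14.36832332]
25.15 [[-0.01   0.997 -0.081]
 [-0.    -0.081 -0.997]
 [-1.    -0.01   0.001]]
```

View pics/w18.png

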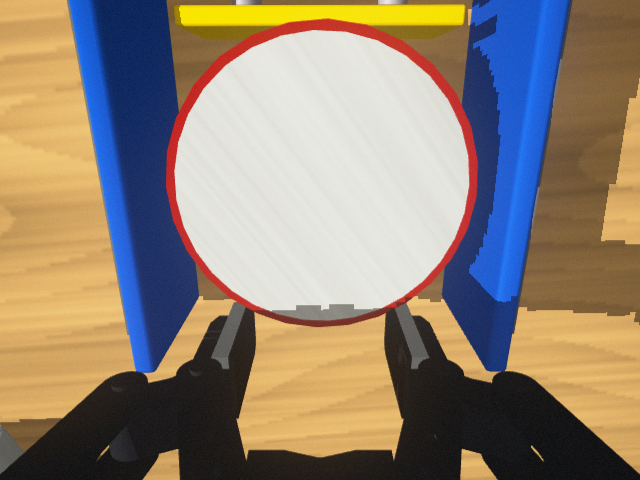

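The press has been held for about 1.9 s in total, steady at about 11.6 N (bumper about 6 N), with the tin centred. Now I'll back off gently along the bay axis.

Emit:
{"name": "step_arm", "arguments": {
  "rows": [
    [1, -0.1, 0.2, 0, 0, 0, 50],
    [0, 0, 0.3, 0, 0, 0, 50],
    [-1, 0.1, 0.3, 0, 0, 0, 50],
    [-2, 0.2, 0.3, 0, 0, 0, 50],
    [-3.5, 0.3, 0.3, 0, 0, 0, 50],
    [-6, 0.5, 0.3, 0, 0, 0, 50],
    [-10, 0.8, 0.3, 0, 0, 0, 50],
    [-18, 1.5, 0.3, 0, 0, 0, 50]
  ]
}}

```text
clock: 26.15
eef_pos: [565.1, 188.8, 14.9]
tcp_rot: [-1.46, 1.562, -3.111]
contact_force: [-0.2, 1.0, 0.3]
opening: 0.586
```

Emit:
{"name": "step_arm", "arguments": {
  "rows": [
    [-10, 0.8, 0, 0, 0, 0, 50],
    [-20, 1.6, 0, 0, 0, 0, 50],
    [-30, 2.4, 0, 0, 0, 0, 50],
    [-40, 3.2, 0, 0, 0, 0, 50],
    [-50, 4, 0, 0, 0, 0, 50],
    [-50, 4, 0, 0, 0, 0, 50],
    [-50, 4, 0, 0, 0, 0, 50],
    [-50, 4, 0, 0, 0, 0, 50]
  ]
}}

```text
clock: 27.15
eef_pos: [515.6, 192.9, 14.9]
tcp_rot: [-1.477, 1.562, -3.129]
contact_force: [0.2, 0.2, 0.0]
opening: 0.583
```

```bash
python3 look.py w19; python3 f.py s19
python3 - <<'E'
from h import *
for n in("side","scene"):
    p,d=vision.grab_frame(n);cv2.imwrite(f"pics/{n}19.png",p[:,:,::-1]);P=cloud(n,d);z=P[...,2]
    for nm,zz,cx,cy,rr in(("tin",55,633,182,56),("jar",80,606,-98,45),("mug",85,358,-155,50)):
        m=(abs(P[...,0]-cx)<rr)&(abs(P[...,1]-cy)<rr)&(abs(z-zz-1)<4)
        if nm=="tin": m&=(p.min(2)>130)
        pts=np.argwhere(m)[:,::-1].astype(np.float32)
        hull=cv2.convexHull(cast(n,pts,zz)[:,:2].astype(np.float32))
        print(n,nm,[np.round(x,1) for x in circ(hull[:,0].astype(float))])
E
```

```text
{'clock': np.float64(27.15), 'eef_pos': array([515.57, 192.85,  14.93]), 'contact_force': array([0.2 , 0.19, 0.03]), 'qpos': array([0.35, 0.49, 1.92, 0.  , 0.74, 2.  ])}
[0.09719224 0.40842793 0.11233434] [0.6761592  0.29533052 0.59343987] [515.14815352 192.73037823  14.83149187]
side tin [array([633.6, 182.5]), np.float64(46.5)]
side jar [array([605.9, -97.9]), np.float64(33.3)]
side mug [array([ 357.4, -156. ]), np.float64(42.2)]
scene tin [array([631.8, 182.8]), np.float64(45.9)]
scene jar [array([607.4, -93.5]), np.float64(34.0)]
scene mug [array([ 359.3, -151.1]), np.float64(43.3)]
```

View pics/w19.png

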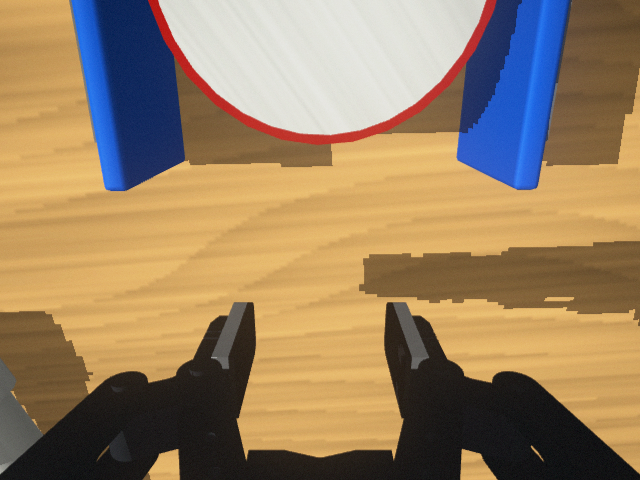

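View pics/s19.png

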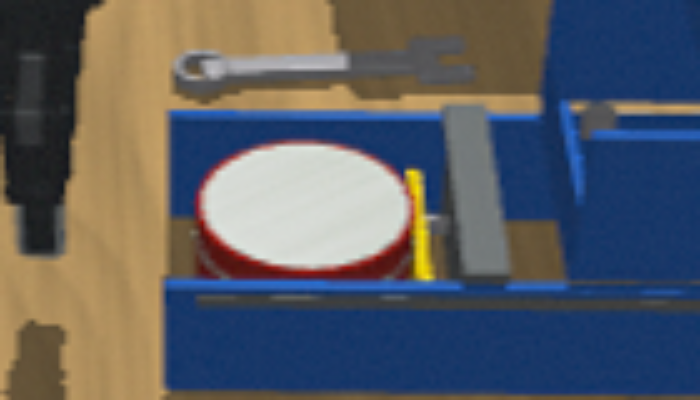

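View pics/scene19.png

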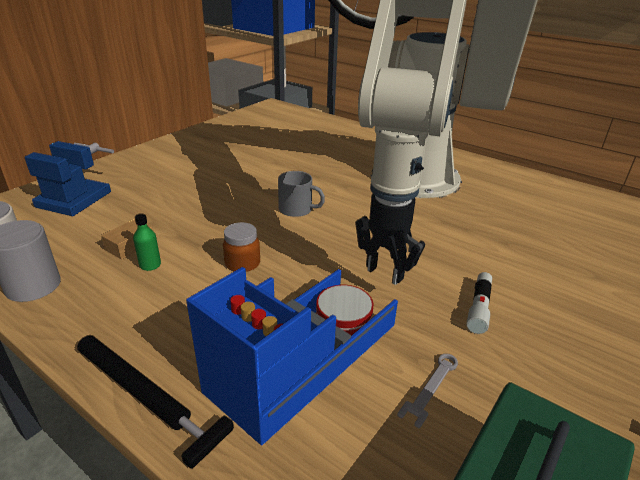

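```bash
python3 -c "
from h import *
print(order.sign_off())"
```

```text
the job is handed in; nothing more can be done
None
```

I pushed the red tin along the shelf with the half-open fingers, between the mug and the jar and then along the bay's centre line to the bumper. I pressed the bumper to about half-way, held for over a second, backed off and handed the job in at about 27.5 s of the 67 s allowed.

- **Bumper force:** this is an estimate, not a direct reading. The total push while holding was about 11.8 N. After taking off the tin's friction, and the extra friction from the tool pressing down about 5 N, that leaves roughly 5.5 to 6 N on the bumper. The tin had moved about 5.6 mm past first contact, which agrees.
- **Tin at rest:** after the release the tin touches the yellow plate. The tool is well clear and reads no force. The tin was within about 0.4 mm of the bay's centre line while pressed, roughly 10 mm from each wall.
- **Other objects:** the mug and jar measure within about 0.3 mm of where they stood at the start. The rest looks untouched in the pictures, but I did not re-measure it.
- **Camera disagreement:** the side and scene cameras differ by about 4 to 5 mm in y. I steered by the wrist camera, where the bay corners came out 123.7 mm apart against the true 120 mm.

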